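Hold the filler post to the cupboard for screwing

ROBOT

A 6-joint arm with a two-finger parallel gripper is mounted at the origin on a cart in front of the work surface, level with it; the furniture and walls round the work are solid. World frame = base frame: x ahead of the robot, y to its left, z up, the work surface at z = 0. Lengths are in m, angles in rad, forces in N, time in s.
With the tool pointing down it reaches from about 0.275 to 0.775 m from the base axis. Payload 14.6 kg.
Tool frame: the origin (TCP) lies between the finger pads; the fingertips stand 8 mm ahead of it and the grasp point (between the pads) lies 11 mm behind it; z points along the fingers, y is the line along which they close (so a half turn about z gives the same grasp; the last joint's range is limited). The gripper opens to 85 mm and grips with 20 to 120 N. Pads are 22 mm wide; open, the fingers measure 114 mm over their backs; the gripper's body (76 mm by 85 mm) begins 54 mm behind the grasp point. The pads swing forward as they close: fully open they stand 13 mm farther back than shut.
Start: joints at [1.104, 0.263, -0.048, 1.259, 0, 1.415], TCP at [0.161, 0.5, 0.239] pointing down, gripper open.
Joint ranges: [-2.65, 2.65], [-0.89, 1.7], [-1.18, 1.37], [-2.13, 2.11], [-1.35, 1.29], [-3.14, 3.14]. Speed limits (rad/s): [1.89, 1.89, 2.57, 2.79, 3.14, 3.14].

INTERFACE

Orientations are given as a unit quaternion [w, x, y, z].
In Python, from workcell import env, kinematics, viewer, close_job gives the robot as it stands. Calls block until the motion is done:
- env.reach(position, orientation): joint-space move of the TCP to a pose.
- env.move_linear(position, attitude=None, max_speed=0.15, contact_N=None): straight line of the TCP; attitude=None keeps the orientation; max_speed is the mean speed in m/s. With contact_N (N) it stops when the force on the tool has changed by that much, and returns True; else False.
- env.move_j(angles): joint-space move.
- env.let_go() and env.close(effort=None): open the fingers fully, or close them until they stop; effort is the grip in N (None keeps the last).
- env.wait(seconds).
- kinematics.ik(position, orientation): joint angles nearest the present ones, or None.
- env.sense(): the state.
- viewer.snapshot(name): name is "side" or "top" or "wrist"; returns a dict with "image" (480x640x3 uint8, red, green, blue), "vfov" (degrees; the focal length in pixels is half the picture's height over the tangent of half this angle, whatever the lens; pixels are square), "cx", "cy" (the principal point, pixels), "extrinsics" (4x4, takes a point from camera to world coordinates). Camera axes: x right, y up, looking along -z (the intrinsics and any distortion apply to the point x, -y, -z); pixel columns grow to the right and rows downward; lengths in m; the calibration is good to about 2 mm. A picture is of the moment at which its call begins. There is no depth.
A pose or a line that the arm cannot do raises env.PlanningError and nothing moves.
- close_job(): hands the job in; it is judged then, once.
The state is a dict: "clock": time; "qpos": joint angles; "joint_velocities": joint speeds; "joint_efforts": joint torques, N m; "eef_pos": TCP position; "tool_rot": TCP orientation; "wrist_force": force on the tool from outside, world axes, zero at the start; "moment": the same for the moment, N m; "finger_gap": finger opening in m; "grasp_force": force on a finger pad.
Only numpy, scipy, OpenCV 4.12 (cv2) and the standard library are available. Lean on these libraries where they do the work, as an engineer would, in place of code of your own. Each camera call takes 0.05 s, during which the arm holds its last target. There are 200 camera calls.

TASK

Push the door of the little cupboard shut until it clicks onto its catch and stays shut by itself, so that the loose filler post can be lined up with it. Then stand the post upright on the worktop against the cupboard's right-hand side, narrow face to the front and flush with the door's face, and press it squarely sideways against the cupboard with a steady 12 N or so, never a hard shove, while I drive screws into it through the open back. Hold it for a couple of seconds and finish still pressing it there, not leaning on the cupboard or its door and leaving the other things on the worktop where they are.

Things in the scene. Friction and masses are not known exactly. Their poses are not given: they have to be found in the camera images.
- cupboard: fixed wall cupboard on the worktop, white box 160 deep (x) x 240 wide (y) x 220 mm high, open back, sage-green door in front. Origin: centre of its underside, on the worktop; x runs from its front to its back, y to its left seen from the front (robot's side), z up. Right outer side: plane y = -120; carcass front edge x = -80, outer face of the shut door x = -100 mm. Rigid to pressing.
- door (a joint): door's opening in rad: 0 shut, grows as the free (right) edge swings to the robot. Sage-green panel 236 wide x 216 high x 18 mm, foot 2 mm above the worktop, hinged at its left edge; stays where left. A sprung catch by the free edge resists from about 0.06 rad (some 8 to 12 N there), gives at about 0.03, pulls the door to 0 and keeps it there.
- door_hinge (a point): on the door's vertical hinge axis, at its left edge, in the plane of its outer face, 110 mm above the worktop. With the door open by a, the outer face runs from here horizontally in direction (-sin a, -cos a) in the cupboard's x, y.
- filler_post: loose sage-green wooden post 50 mm (its x) x 40 mm (its y) x 220 mm high, 0.2 to 0.4 kg, top end bare brown, standing upright on the worktop right of the cupboard. Origin: centre of its underside; z up. Its narrow (40 mm) faces look along +x and -x and are alike: either may be the front. Grip its top 40 mm from above, across the 50 mm.
- spice_jar: bystander: spice jar with a green lid, 46 mm across, 106 mm high, origin at the centre of its underside; leave alone
- tumbler: bystander: upturned drinking glass, 73 mm across, 94 mm high, origin at the centre of its underside; leave alone
- bottle: bystander: small brown bottle with a white cap, 46 mm across, 85 mm high, origin at the centre of its underside; leave alone
- right_front (a point): point on the worktop where the plane of the cupboard's right outer side meets the plane of the shut door's outer face; axes as the cupboard's. With the post in place its origin is 25 mm behind this point (cupboard +x) and 20 mm to the right (cupboard -y), its x axis along the cupboard's.
- handle (a point): middle of the door's steel bar handle: upright bar 90 mm long, 47 to 137 mm above the worktop, 30 mm from the free edge, 35 mm in front of the outer face
Not all that is in view belongs to the job. There is more than one size of the filler_post; the one meant has the size given above.

How it is judged:
By the outcome, as a careful person would: the job done as asked, in the order asked, and still so for the second after the job is handed in, while the arm keeps its last pose, push and grip.
It also fails if it takes over 64 s, if anything falls off the work surface, if the arm or the gripper's body presses on something with over 40 N, if the wrist force passes 120 N, or if a joint passes its speed limit or range.

## Working session

There is one attempt and no reset: what is moved stays moved. The work goes in short steps, each a Python script; the robot and the scene stay as the last script left them, time stands still between calls to the robot, and variables do not carry over. Pictures are saved under pics/ and viewed, at most 10 in all, crops included, and the job is handed in when it is done.

```bash
ls; mkdir -p pics
python3 - <<'E'
from workcell import env,viewer
import cv2,numpy as np
for n in ("top","side","wrist"):
    s=viewer.snapshot(n); cv2.imwrite(f"pics/{n}0.png",s["image"][:,:,::-1])
    print(n,{k:(np.round(v,4).tolist() if k=="extrinsics" else v) for k,v in s.items() if k!="image"})
print(env.sense())
E
```

```text
pics
top {'vfov': 57.917184732106804, 'cx': 328.94100097344415, 'cy': 240.8408842677733, 'extrinsics': [[0.3466, 0.7606, -0.549, -0.1349], [-0.938, 0.2819, -0.2016, -0.1973], [0.0015, 0.5849, 0.8111, 1.0633], [0.0, 0.0, 0.0, 1.0]]}
side {'vfov': 45.766658856117175, 'cx': 316.13013767764653, 'cy': 239.56691381688873, 'extrinsics': [[0.7351, 0.3868, -0.5568, -0.3775], [-0.6779, 0.429, -0.597, -0.951], [0.008, 0.8163, 0.5775, 1.0181], [0.0, 0.0, 0.0, 1.0]]}
wrist {'vfov': 61.27713333257823, 'cx': 318.0136645467989, 'cy': 240.57659884907204, 'extrinsics': [[0.3065, -0.9126, -0.2705, 0.0918], [0.9519, 0.2937, 0.0877, 0.5224], [-0.0006, -0.2844, 0.9587, 0.3727], [0.0, 0.0, 0.0, 1.0]]}
{'clock': 0.15, 'qpos': array([ 1.10370979e+00,  2.63447497e-01, -4.87741563e-02,  1.25939661e+00,
        1.15654890e-05,  1.41547731e+00]), 'joint_velocities': array([ 7.66723409e-04, -1.89303116e-03,  2.47783451e-03,  1.14130653e-04,
       -1.90003402e-05,  1.66583234e-03]), 'joint_efforts': array([ 7.00272049e-04, -6.37829018e+01,  3.84648514e+01,  1.05718483e-02,
       -1.71534502e-04,  2.02976162e-05]), 'eef_pos': array([0.16096257, 0.49951297, 0.23892394]), 'tool_rot': array([-1.31345258e-04,  1.55253195e-01,  9.87874626e-01, -3.89457770e-04]), 'wrist_force': array([-0.29184146,  0.32828948,  0.1501052 ]), 'moment': array([ 0.01049947, -0.0032144 , -0.05290393]), 'grasp_force': 0.0, 'finger_gap': 0.08538867981044684}
```

View pics/top0.png

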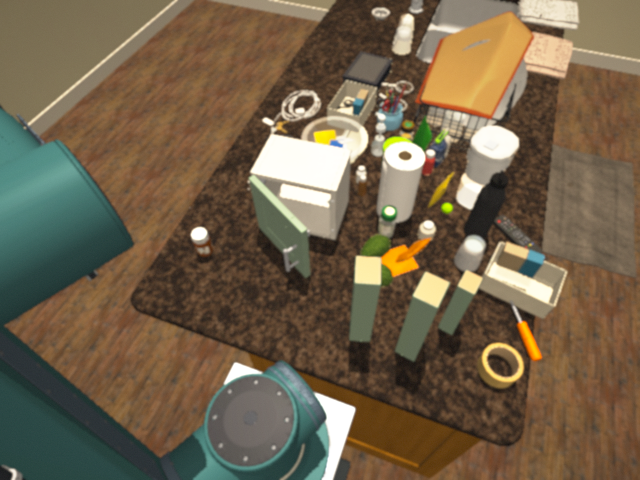

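View pics/side0.png

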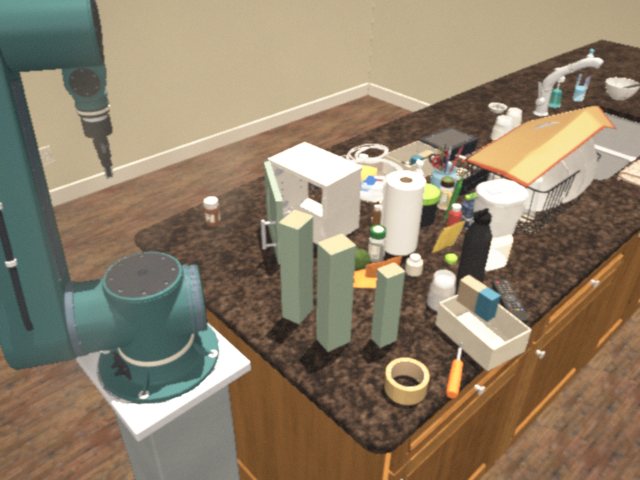

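The top picture shows the open door (free edge about 300,270, handle 290,258) and three green posts with tops at (367,272), (430,290) and (468,285). In the side picture they are at (296,222), (335,245) and (390,270). The right-hand one is short, so I'll measure the tops and take an enlarged crop.

```bash
cat > h.py <<'E'
import numpy as np,cv2
from workcell import env,viewer,kinematics
def snap(n,save=None):
    s=viewer.snapshot(n)
    if save: cv2.imwrite(f"pics/{save}.png",s["image"][:,:,::-1])
    return s
def ray(s,uv):
    f=240/np.tan(np.radians(s["vfov"])/2); E=s["extrinsics"]
    uv=np.atleast_2d(uv).astype(float)
    d=np.c_[(uv[:,0]-s["cx"])/f,-(uv[:,1]-s["cy"])/f,-np.ones(len(uv))]@E[:3,:3].T
    return E[:3,3],d/np.linalg.norm(d,axis=1)[:,None]
def plane(s,uv,z):
    o,d=ray(s,uv); return o+d*((z-o[2])/d[:,2])[:,None]
def tri(s1,u1,s2,u2):
    o1,d1=ray(s1,u1);o2,d2=ray(s2,u2);d1,d2=d1[0],d2[0]
    t=np.linalg.lstsq(np.c_[d1,-d2],o2-o1,rcond=None)[0]
    p,q=o1+t[0]*d1,o2+t[1]*d2
    return (p+q)/2,np.linalg.norm(p-q)
def proj(s,p):
    f=240/np.tan(np.radians(s["vfov"])/2); E=s["extrinsics"]
    c=(np.atleast_2d(p)-E[:3,3])@E[:3,:3]
    return np.c_[s["cx"]+f*c[:,0]/-c[:,2],s["cy"]+f*c[:,1]/c[:,2]]
def brown(s,box):
    x0,y0,x1,y1=box; hsv=cv2.cvtColor(s["image"],cv2.COLOR_RGB2HSV)
    m=np.zeros(hsv.shape[:2],np.uint8); m[y0:y1,x0:x1]=cv2.inRange(hsv,(10,45,110),(28,255,255))[y0:y1,x0:x1]
    c=max(cv2.findContours(m,0,cv2.CHAIN_APPROX_NONE)[0],key=cv2.contourArea)
    return c[:,0,:]
E
python3 - <<'E'
from h import *
t,s=snap("top"),snap("side")
bt=[(345,250,390,300),(408,265,455,320),(450,262,490,305)]
bs=[(275,205,318,250),(312,230,358,275),(372,258,408,290)]
for a,b in zip(bt,bs):
    ca,cb=brown(t,a),brown(s,b)
    def cen(c): m=cv2.moments(c.reshape(-1,1,2)); return [m["m10"]/m["m00"],m["m01"]/m["m00"]]
    p,e=tri(t,cen(ca),s,cen(cb)); print("top centre",p.round(4),"gap",round(e,4),cv2.contourArea(ca),cv2.contourArea(cb))
    for v,c in ((t,ca),(s,cb)):
        w=plane(v,c,p[2])[:,:2]; r=cv2.minAreaRect((w*1000).astype(np.float32)); print("  rect mm",np.round(r[0],1),np.round(r[1],1),round(r[2],1))
A=cv2.resize(t["image"][180:340,230:510],None,fx=2.8,fy=2.8,interpolation=2)[:, :,::-1]
cv2.imwrite("pics/topcrop.png",A[:600,:800])
E
```

```text
top centre [ 0.3445 -0.1104  0.2973] gap 0.0069 792.0 345.5
  rect mm [ 354.5 -112.7] [86.  72.7] 15.6
  rect mm [ 340.3 -110.9] [70.8 54.1] 15.8
top centre [ 0.3462 -0.2413  0.2939] gap 0.0012 798.5 428.5
  rect mm [ 348.7 -239.9] [63.7 72.7] 82.8
  rect mm [ 348.5 -245.9] [65.1 76.6] 80.3
top centre [ 0.4284 -0.3273  0.2338] gap 0.014 583.0 512.0
  rect mm [ 441.2 -332.6] [75.9 93.4] 30.3
  rect mm [ 413.6 -343.5] [116.8  79.9] 42.7
```

View pics/topcrop.png

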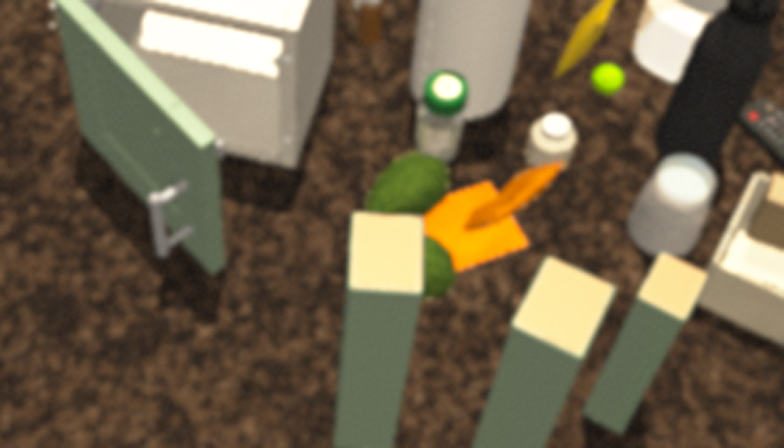

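The crop shows the left post top (388,250), middle post top (563,305) and right short post top (672,285). The worktop got into the brown mask, so I'll tighten it and enlarge the cupboard in both views.

```bash
sed -i 's/(10,45,110),(28,255,255)/(12,40,200),(32,150,255)/' h.py
python3 - <<'E'
from h import *
t,s=snap("top"),snap("side")
bt=[(345,250,390,300),(408,265,455,320),(450,262,490,305)]
bs=[(275,205,318,250),(312,230,358,275),(372,258,408,290)]
for a,b in zip(bt,bs):
    ca,cb=brown(t,a),brown(s,b)
    def cen(c): m=cv2.moments(c.reshape(-1,1,2)); return [m["m10"]/m["m00"],m["m01"]/m["m00"]]
    p,e=tri(t,cen(ca),s,cen(cb)); print("top centre",p.round(4),"gap",round(e,4),cv2.contourArea(ca),cv2.contourArea(cb))
    for v,c in ((t,ca),(s,cb)):
        w=plane(v,c,p[2])[:,:2]; r=cv2.minAreaRect((w*1000).astype(np.float32)); print("  rect mm",np.round(r[0],1),np.round(r[1],1),round(r[2],1))
A=cv2.resize(t["image"][125:285,235:365],None,fx=3.07,fy=3.07,interpolation=2)
B=cv2.resize(s["image"][135:285,235:365],None,fx=3.07,fy=3.07,interpolation=2)
B=np.vstack([B,np.zeros((A.shape[0]-B.shape[0],B.shape[1],3),np.uint8)])
cv2.imwrite("pics/cup.png",np.hstack([A,B])[:600,:800,::-1])
E
```

```text
top centre [ 0.3446 -0.1078  0.2932] gap 0.0002 641.5 368.0
  rect mm [ 345.3 -107.9] [66.5 54.3] 15.7
  rect mm [ 346.2 -106.7] [76.8 71.2] 21.9
top centre [ 0.3384 -0.2407  0.3011] gap 0.0034 693.5 518.0
  rect mm [ 341.1 -241.2] [52.  65.6] 79.5
  rect mm [ 338.9 -239.8] [92.4 83.2] 53.8
top centre [ 0.4401 -0.3237  0.2188] gap 0.002 307.5 233.5
  rect mm [ 441.6 -323.8] [39.8 49.3] 77.3
  rect mm [ 439.3 -323.5] [43.7 49.2] 75.4
```

View pics/cup.png

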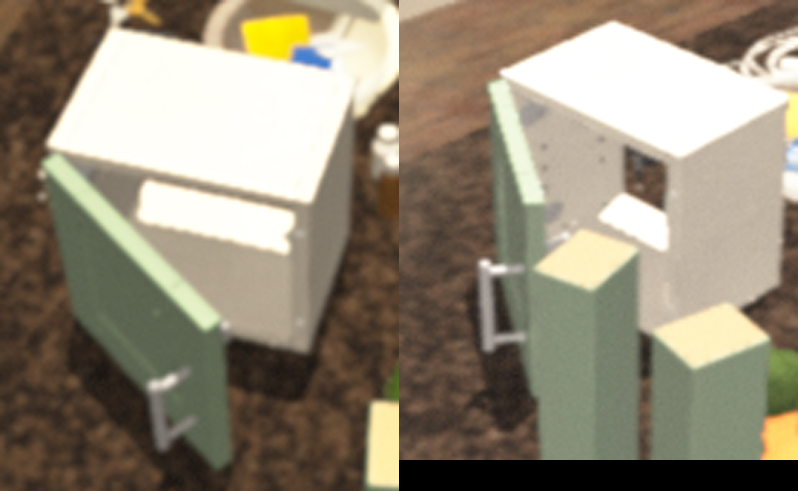

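The right-hand post (top 462,285 in the top view) measures 40 x 49 mm and 219 mm high, so it is the one meant. The other two are about 52 x 66 x 300 mm. Next I'll fit the cupboard from the crop corners.

Run:
```python
from h import *
t,s=snap("top"),snap("side")
T=np.array([[48,150],[118,30],[355,80],[308,203]])/3.07+[235,125]
S=(np.array([[503,72],[614,22],[788,100],[680,157]])-[399,0])/3.07+[235,135]
def sub(v,c):
    g=cv2.cvtColor(v["image"],cv2.COLOR_RGB2GRAY)
    return cv2.cornerSubPix(g,c.astype(np.float32).reshape(-1,1,2),(3,3),(-1,-1),(3,30,.01))[:,0]
L=np.array([[-80,120],[80,120],[80,-120],[-80,-120]])/1000.
def fit(W):
    a=L-L.mean(0);b=W-W.mean(0);th=np.arctan2((a[:,0]*b[:,1]-a[:,1]*b[:,0]).sum(),(a*b).sum())
    R=np.array([[np.cos(th),-np.sin(th)],[np.sin(th),np.cos(th)]]);c=W.mean(0);return c,th,(W-c-L@R.T)*1000
for v,c in((t,T),(s,S)):
    for q in (c,sub(v,c)):
        W=plane(v,q,.22)[:,:2];c_,th,r=fit(W);print(c_.round(4),round(np.degrees(th),2),r.round(1).tolist())
for a,b in zip(T,S): print(tri(t,a,s,b))
d=np.array([[44,165],[205,328],[218,318]])/3.07+[235,125]
print("door",plane(t,d,.218).round(4))
ds=(np.array([[527,205],[543,203],[490,88]])-[399,0])/3.07+[235,135]
print("door side",plane(s,ds,.218).round(4))
# obstacles, at their heights
for n,uv,z in (("jar",(389,213),.1),("tumbler",(470,245),.094),("avoc",(376,247),.05),("avoc2",(384,275),.04),("bottle?",(362,172),.085),("bottleL",(201,236),.085),("whitecap",(428,228),.05)): print(n,plane(t,uv,z).round(3))
```

```text
[0.6624 0.1746] 3.88 [[-3.1, -1.4], [2.5, -4.1], [-0.6, 2.8], [1.2, 2.7]]
[0.6668 0.1789] 3.0 [[-0.8, 0.9], [2.7, 3.2], [-3.2, -0.2], [1.4, -3.9]]
[0.6597 0.1699] 3.31 [[1.7, -1.0], [-0.7, 0.9], [-3.7, 0.4], [2.6, -0.3]]
[0.6606 0.1733] 2.97 [[0.2, 1.8], [1.1, 4.8], [-3.9, -2.4], [2.5, -4.1]]
(array([0.5773342 , 0.28998161, 0.21560371]), np.float64(0.00366204706373361))
(array([0.73329674, 0.29484967, 0.22101559]), np.float64(0.0033828728992204094))
(array([0.75566486, 0.0654888 , 0.21247235]), np.float64(0.0028387712091643264))
(array([0.59831612, 0.05433969, 0.21264196]), np.float64(2.7896620524007834e-05))
door [[0.5555 0.2838 0.218 ]
 [0.4396 0.0843 0.218 ]
 [0.4525 0.0784 0.218 ]]
door side [[0.4344 0.0763 0.218 ]
 [0.4469 0.0695 0.218 ]
 [0.5464 0.2692 0.218 ]]
jar [[ 0.67  -0.085  0.1  ]]
tumbler [[ 0.642 -0.323  0.094]]
avoc [[ 0.577 -0.079  0.05 ]]
avoc2 [[ 0.502 -0.125  0.04 ]]
bottle? [[0.813 0.041 0.085]]
bottleL [[0.418 0.388 0.085]]
whitecap [[ 0.696 -0.203  0.05 ]]
```

The cupboard is at about (0.661, 0.172) with a yaw of 3.4°, and the door is open about 0.58 rad. I'll push the door shut with closed fingers near its top edge, above the handle.

```bash
cat >> h.py <<'E'
from scipy.spatial.transform import Rotation as Ro
def down(phi):
    c,s=np.cos(phi),np.sin(phi)
    q=Ro.from_matrix(np.array([[c,s,0],[s,-c,0],[0,0,-1]])).as_quat(); return [q[3],q[0],q[1],q[2]]
C=np.array([.661,.172]);TH=np.radians(3.4)
def c2w(p,C=C,th=TH): return C+np.array([[np.cos(th),-np.sin(th)],[np.sin(th),np.cos(th)]])@np.array(p)
def st():
    s=env.sense(); print(round(s["clock"],2),s["eef_pos"].round(4),"F",s["wrist_force"].round(1),"gap",round(s["finger_gap"],4),"grip",round(s["grasp_force"],1)); return s
E
python3 - <<'E'
from h import *
def pose(a,off,z=.180,r=.195):
    p=np.array([-.1,.118])+r*np.array([-np.sin(a),-np.cos(a)])+off*np.array([-np.cos(a),np.sin(a)])
    return [*c2w(p),z],down(TH-a+np.pi)
env.close(20)
env.reach(*pose(.58,.05,.26)); st()
env.move_linear(pose(.58,.05)[0]); st()
for a in (.58,.45,.3,.15):
    p,q=pose(a,.013); print(a,env.move_linear(p,q,.12,contact_N=15)); st()
p,q=pose(0.0,.011); print(env.move_linear(p,q,.03,contact_N=20)); st()
E
```

```text
2.83 [0.4137 0.1402 0.26  ] F [ 0.   0.2 -0.7] gap 0.0001 grip 0.0
3.52 [0.414  0.1399 0.1806] F [ 1.2 -0.5 -0.9] gap -0.0003 grip 0.0
0.58 False
3.98 [0.4461 0.1209 0.18  ] F [0.  0.1 0.2] gap -0.0001 grip 0.0
0.45 False
4.33 [0.4673 0.1087 0.1799] F [ 0.6 -1.4 -0.4] gap 0.0002 grip 0.0
0.3 False
4.72 [0.4942 0.0979 0.1799] F [-1.2  0.  -0.2] gap 0.0001 grip 0.0
0.15 False
5.12 [0.5226 0.0912 0.1799] F [0.6 0.4 0.3] gap 0.0004 grip 0.0
False
6.31 [0.5548 0.0885 0.1801] F [-0.5  0.2 -0.7] gap 0.0003 grip 0.0
```

Run:
```python
from h import *
s=st(); p=np.array(s["eef_pos"]); d=np.array([np.cos(TH),np.sin(TH),0])
for i in range(1,7):
    hit=env.move_linear(p+d*.002*i,None,.02,contact_N=20); print(hit); s=st()
    if hit or s["wrist_force"][0]<-12: break
env.move_linear(p-d*.06,None,.15)
t=snap("top","top1");sd=snap("side","side1")
A=cv2.resize(t["image"][125:285,235:365],None,fx=3.07,fy=3.07,interpolation=2)
B=cv2.resize(sd["image"][135:285,235:365],None,fx=3.07,fy=3.07,interpolation=2)
B=np.vstack([B,np.zeros((A.shape[0]-B.shape[0],B.shape[1],3),np.uint8)])
cv2.imwrite("pics/cup1.png",np.hstack([A,B])[:600,:800,::-1]); st()
```

```text
6.31 [0.5548 0.0885 0.1801] F [-0.5  0.2 -0.7] gap 0.0003 grip 0.0
False
6.56 [0.5569 0.0887 0.1801] F [ 0.  -0.8 -0.2] gap -0.0002 grip 0.0
False
6.81 [0.5573 0.089  0.1796] F [-7.8  0.4  0.3] gap -0.0002 grip 0.0
False
7.06 [0.5574 0.0891 0.1789] F [-18.4   0.2  -0.5] gap -0.0001 grip 0.0
7.75 [0.496  0.085  0.1801] F [0.5 0.5 0.1] gap 0.0005 grip 0.0
```

View pics/cup1.png

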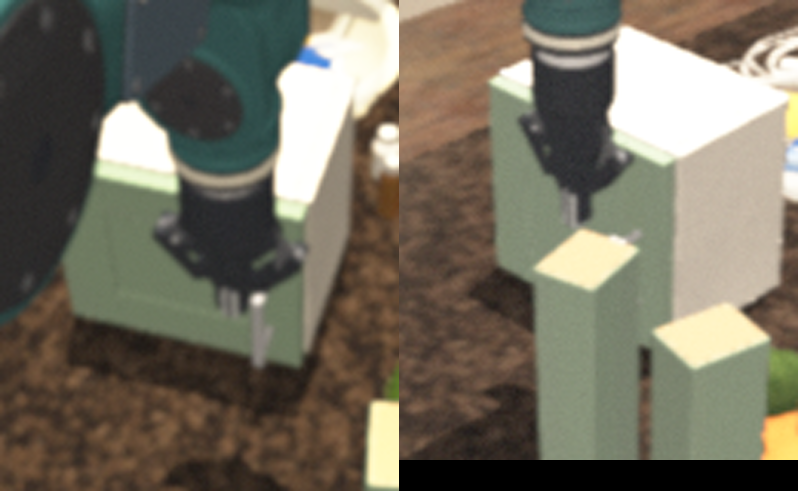

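In the picture the door is shut and flush, with its free edge at about (305,330), and it stayed shut with the fingers backed off. I'll touch the door's hinge side lightly to get its yaw and face plane, then go and look at the post with the wrist camera.

Run:
```python
from h import *
s=st(); p=np.array(s["eef_pos"]); d=np.array([np.cos(TH),np.sin(TH),0]); n=np.array([-np.sin(TH),np.cos(TH),0])
A=np.array([.5573,.0890])
p2=p+n*.145; env.move_linear(p2,None,.2); 
env.move_linear(p2+d*.055,None,.15)
print(env.move_linear(p2+d*.075,None,.015,contact_N=6)); s=st(); B=s["eef_pos"][:2]
v=B-A; th=np.arctan2(-v[0],v[1]); print("yaw",np.degrees(th),B)
env.move_linear(p2,None,.2)
P=np.array([.4401,-.3237]); yaw=np.radians(-13.5)
env.move_linear([*p2[:2],.42],None,.3); env.let_go()
env.reach([*P,.42],down(yaw+np.pi/2)); st()
w=snap("wrist","wrist1")
t=snap("top","top2"); sd=snap("side","side2")
```

```text
7.75 [0.496  0.085  0.1801] F [0.5 0.5 0.1] gap 0.0005 grip 0.0
True
9.72 [0.5465 0.2332 0.1797] F [-0.7 -0.5  1.1] gap 0.0001 grip 0.0
yaw 4.29315220164599 [0.54647279 0.23322782]
13.98 [ 0.4405 -0.323   0.4201] F [-0.2  0.4 -0.4] gap 0.0857 grip 0.0
```

View pics/wrist1.png

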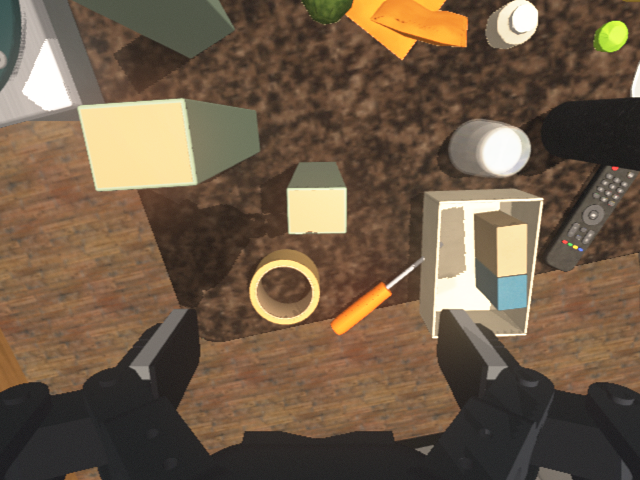

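The wrist picture shows the post's top at about (317,210), nearly square to the fingers. The tape roll, screwdriver and tumbler are clear of it.

Run:
```python
from h import *
w=snap("wrist"); c=brown(w,(270,180,365,245)); W=plane(w,c,.22)[:,:2]
r=cv2.minAreaRect((W*1000).astype(np.float32)); print(r)
for n,b in (("top",(450,262,490,305)),):
    v=snap(n)
    try:
        q=cv2.minAreaRect((plane(v,brown(v,b),.22)[:,:2]*1000).astype(np.float32)); print(n,q)
    except Exception as e: print(n,e)
print(env.sense()["eef_pos"])
```

```text
((438.6456604003906, -322.5595397949219), (36.910728454589844, 47.53683090209961), 76.59081268310547)
top ((457.0887756347656, -329.3052062988281), (93.41716766357422, 68.04872131347656), 8.09355354309082)
[ 0.44037884 -0.32330249  0.4200455 ]
```

Run:
```python
from h import *
P=np.array([.439,-.323]); q=down(np.radians(-13.4)+np.pi/2)
env.reach([*P,.30],q); print(env.move_linear([*P,.191],q,.1,contact_N=15)); st()
env.close(45); env.wait(.2); st()
env.move_linear([*P,.335],None,.15); st()
th=np.radians(3.85); F0=np.array([.5683,.0897])
d=np.array([np.cos(th),np.sin(th)]);n=np.array([-d[1],d[0]])
T=np.array([.5944,.0278])-.035*n
T=T+d*(.025-d@(T-F0)); print("pre",T,"in face frame",(T-F0)@d,(T-F0)@n)
env.move_linear([*T,.335],down(th+np.pi/2),.15); st()
w=snap("wrist","wrist2")
```

```text
False
16.02 [ 0.4392 -0.3233  0.1916] F [-0.  -1.2 -0.3] gap 0.0854 grip 0.0
16.65 [ 0.4392 -0.3232  0.1914] F [-1.5 -0.1  6.1] gap 0.0496 grip 47.3
17.76 [ 0.4388 -0.3228  0.3342] F [ 0.3 -0.3 -1.6] gap 0.0495 grip 46.9
pre [ 0.59985818 -0.00691185] in face frame 0.02500000000000005 -0.09851278200087563
20.27 [ 0.5997 -0.0073  0.3351] F [-0.5  0.8 -2.8] gap 0.0495 grip 46.8
```

View pics/wrist2.png

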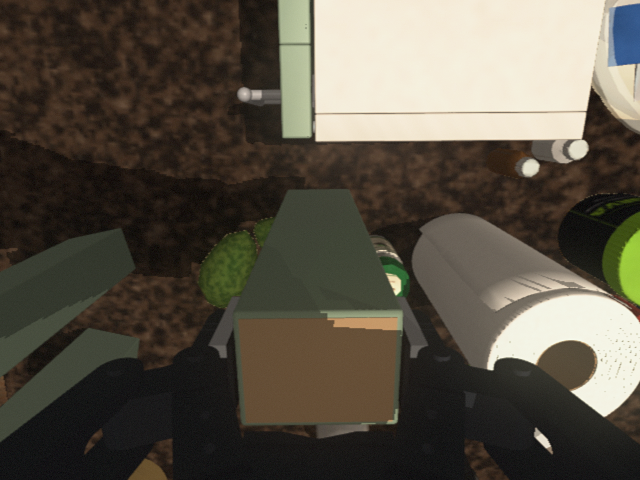

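The wrist picture shows the shut door's outer face from (279,0) to (283,137), the cupboard's right edge at row 140 and the carried post hanging upright. I'll fit those edges in this view for the yaw and the offsets.

```bash
cat > edges.py <<'E'
from h import *
def measure(w,rows=(5,80),cols=(335,570),x0=(255,300),y0=(125,160)):
    g=cv2.GaussianBlur(cv2.cvtColor(w["image"],cv2.COLOR_RGB2GRAY),(3,3),0).astype(float)
    a=[(x0[0]+np.argmax(np.abs(np.diff(g[r,x0[0]:x0[1]])[:]))+.5,r) for r in range(*rows)]
    b=[(c,y0[0]+np.argmax(np.abs(np.diff(g[y0[0]:y0[1],c])))+.5) for c in range(*cols)]
    out=[]
    for p,z in ((a,.218),(b,.22)):
        W=plane(w,np.array(p),z)[:,:2]
        l=cv2.fitLine((W*1000).astype(np.float32),cv2.DIST_HUBER,0,.01,.01).ravel()
        out.append((l[:2],l[2:]/1000,np.std((W-l[2:]/1000)@[-l[1],l[0]])*1000))
    return out
E
python3 - <<'E'
from edges import *
w=snap("wrist"); s=env.sense(); p=s["eef_pos"]
q=s["tool_rot"]; R=Ro.from_quat([q[1],q[2],q[3],q[0]]).as_matrix(); print("tool yaw",np.degrees(np.arctan2(R[1,0],R[0,0]))-90)
(da,dp,ds),(sa,sp,ss)=measure(w)
yd=np.degrees(np.arctan2(-da[0],da[1])); yd=(yd+90)%180-90; ys=(np.degrees(np.arctan2(sa[1],sa[0]))+90)%180-90
print("door yaw",yd,ds,"side yaw",ys,ss)
for th in (np.radians(3.4),np.radians(3.85),np.radians((ys+yd)/2)):
    d=np.array([np.cos(th),np.sin(th)]);n=np.array([-d[1],d[0]])
    print(np.degrees(th),"door-TCP along x",(dp-p[:2])@d*1000,"side-TCP along y",(sp-p[:2])@n*1000)
# post self-check
z=p[2]-.191
print("bottom corners rel TCP mm",((plane(w,[[290,190],[349,190]],z)[:,:2]-p[:2])@np.c_[d,n]*1000).round(1))
print("top corners",((plane(w,[[236,316],[400,313],[243,423],[396,423]],z+.22)[:,:2]-p[:2])@np.c_[d,n]*1000).round(1))
E
```

```text
tool yaw 3.8203323546620993
door yaw 4.337036 0.18972923243934486 side yaw 4.2343674 0.646656300807491
3.4 door-TCP along x -23.040233584773173 side-TCP along y 62.41228398737316
3.8499999999999996 door-TCP along x -22.135609413651462 side-TCP along y 61.789354940142616
4.2857013 door-TCP along x -21.258427542098808 side-TCP along y 61.18258760346277
bottom corners rel TCP mm [[-22.6  19.4]
 [ 25.   19. ]]
top corners [[-23.5  19.6]
 [ 23.3  20.2]
 [-23.8 -17.2]
 [ 23.9 -17.6]]
```

Both the touch and the edge fit give a yaw of about 4.29°. I'll lower the post with a gap of about 15 mm and compare post and door edges at the same height.

Run:
```python
from h import *
th=np.radians(4.29);d=np.array([np.cos(th),np.sin(th)]);n=np.array([-d[1],d[0]])
p=env.sense()["eef_pos"]; T=p[:2]+.0015*d+.026*n
env.move_linear([*T,.335],down(th+np.pi/2),.1)
env.move_linear([*T,.20],None,.12); 
print(env.move_linear([*T,.1905],None,.02,contact_N=4)); st()
w=snap("wrist","wrist3")
```

```text
True
22.51 [0.5995 0.0188 0.1914] F [0.3 0.1 5.7] gap 0.0495 grip 47.8
```

View pics/wrist3.png

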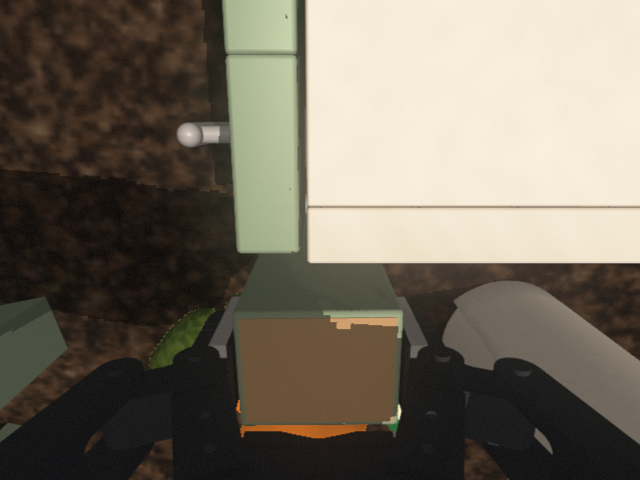

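The wrist picture shows the post's top front corner at (235,313). The door's front edge runs from (224,0) to (237,252), and the cupboard edge is at row 263, so the post stands slightly proud. I'll compute how much.

Run:
```python
from edges import *
th=np.radians(4.29);d=np.array([np.cos(th),np.sin(th)]);n=np.array([-d[1],d[0]])
w=snap("wrist"); p=env.sense()["eef_pos"][:2]
(da,dp,ds),(sa,sp,ss)=measure(w,(165,245),(330,600),(212,262),(250,275))
print("door dir yaw",np.degrees(np.arctan2(-da[0],da[1])),ds,"side yaw",np.degrees(np.arctan2(sa[1],sa[0])),ss)
print("door x",(dp-p)@d*1000,"side y",(sp-p)@n*1000)
g=cv2.cvtColor(w["image"],cv2.COLOR_RGB2GRAY).astype(int)
for r in (240,320,340,410): print(r,g[r,226:250].tolist())
for c in (280,310): print(c,g[300:324,c].tolist())
c=plane(w,[[234.5,314],[402,311],[242,424.5],[398,424.5]],.22)[:,:2]
print("post corners",((c-p)@np.c_[d,n]*1000).round(1))
```

```text
door dir yaw -175.83789 0.07556405239053277 side yaw 4.284741 2.053945926280594e-07
door x -23.008556226533504 side y 35.46290541046336
240 [43, 44, 44, 42, 42, 43, 45, 44, 46, 50, 97, 127, 137, 150, 159, 162, 164, 164, 164, 165, 166, 164, 167, 165]
320 [77, 76, 76, 73, 78, 77, 76, 73, 80, 78, 82, 82, 85, 85, 83, 84, 85, 85, 83, 85, 85, 87, 85, 85]
340 [78, 66, 40, 28, 27, 31, 28, 27, 47, 69, 81, 82, 80, 84, 83, 85, 85, 88, 86, 86, 85, 87, 85, 85]
410 [21, 25, 23, 26, 26, 25, 24, 25, 25, 34, 66, 114, 137, 113, 74, 75, 80, 80, 83, 83, 85, 84, 85, 84]
280 [68, 66, 68, 67, 69, 71, 69, 65, 68, 67, 73, 76, 79, 84, 84, 84, 84, 87, 81, 86, 89, 88, 88, 87]
310 [72, 69, 69, 68, 70, 71, 71, 69, 69, 69, 71, 78, 83, 86, 85, 87, 85, 84, 81, 87, 88, 88, 89, 90]
post corners [[-24.2  19.8]
 [ 23.7  20.8]
 [-24.1 -18.3]
 [ 24.8 -18.3]]
```

Run:
```python
from h import *
th=np.radians(4.29);d=np.array([np.cos(th),np.sin(th)]);n=np.array([-d[1],d[0]])
q=down(th+np.pi/2); p=env.sense()["eef_pos"]; T=p[:2]+.0012*d
env.move_linear([*T,.193],q,.03)
T=T+.012*n; env.move_linear([*T,.193],q,.05); env.wait(.2); s=st(); b=s["wrist_force"][:2]@n
print(env.move_linear([*T,.1905],q,.01,contact_N=3)); s=st(); z=s["eef_pos"][2]; print("base",b)
z=z-.0002; k=0
while k<.012:
    k+=.0008; env.move_linear([*(T+k*n),z],q,.02)
    f=env.sense()["wrist_force"]; fn=-(f[:2]@n-b)
    if fn>4:break
print(k,fn); 
while fn<11.3 and k<.016:
    k+=.0003; env.move_linear([*(T+k*n),z],q,.01); f=env.sense()["wrist_force"]; fn=-(f[:2]@n-b)
print(k,fn); env.wait(.4); s=st(); print(-(s["wrist_force"][:2]@n-b),s["wrist_force"][:2]@d)
w=snap("wrist","wrist4"); np.save("cmd.npy",np.r_[T+k*n,z,b])
```

```text
23.45 [0.5998 0.0308 0.193 ] F [ 0.7  0.1 -2.3] gap 0.0498 grip 47.0
True
23.71 [0.6    0.0307 0.1915] F [0.7 1.  5.6] gap 0.0498 grip 47.9
base 0.020932231668619097
0.0032 8.034710880125187
0.0038 11.934350015388503
25.61 [0.5998 0.0332 0.1916] F [ -0.3 -10.6   5.3] gap 0.0496 grip 47.6
10.56878862754468 -1.0868318420249001
```

View pics/wrist4.png

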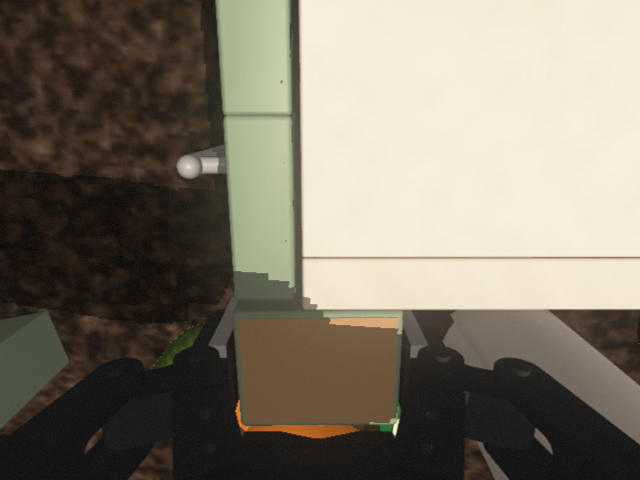

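The wrist picture shows the post's top (row 311) against the cupboard edge (row 309). The door edge reaches about x=235 and the post's front about x=235, so they look nearly flush. I'll quantify that and adjust the press to 12 N.

Run:
```python
from edges import *
th=np.radians(4.29);d=np.array([np.cos(th),np.sin(th)]);n=np.array([-d[1],d[0]])
w=snap("wrist"); s=env.sense();p=s["eef_pos"][:2]
(da,dp,ds),(sa,sp,ss)=measure(w,(190,285),(330,600),(212,262),(295,318))
print("door x",(dp-p)@d*1000,ds,"side y",(sp-p)@n*1000)
g=cv2.cvtColor(w["image"],cv2.COLOR_RGB2GRAY).astype(int)
for r in (260,280,295,345,400): print(r,g[r,224:246].tolist())
print("post front",((plane(w,[[234.5,340],[236,410]],.22)[:,:2]-p)@d*1000).round(2))
q=s["tool_rot"]; R=Ro.from_quat([q[1],q[2],q[3],q[0]]).as_matrix(); print("tool z",R[:,2].round(4),"yaw",np.degrees(np.arctan2(R[1,0],R[0,0]))-90,"M",s["moment"].round(2))
st()
```

```text
door x -24.3489212750666 0.07931699836604132 side y 21.511157950497893
260 [40, 41, 41, 45, 41, 42, 39, 48, 98, 129, 139, 153, 164, 167, 166, 165, 168, 168, 167, 169, 167, 170]
280 [33, 37, 31, 33, 35, 33, 42, 48, 53, 65, 78, 86, 85, 88, 89, 90, 88, 91, 89, 93, 91, 92]
295 [58, 60, 63, 65, 66, 65, 65, 62, 61, 60, 64, 74, 82, 85, 87, 86, 87, 89, 89, 88, 88, 87]
345 [91, 78, 51, 32, 30, 30, 30, 29, 24, 27, 35, 62, 81, 83, 85, 86, 88, 86, 88, 88, 90, 89]
400 [26, 23, 26, 23, 26, 30, 27, 23, 29, 29, 28, 27, 24, 40, 102, 116, 83, 82, 83, 85, 85, 88]
post front [-24.65 -25.65]
tool z [ 5.0e-04 -3.1e-03 -1.0e+00] yaw 4.222417174833524 M [-2.43 -0.01 -0.14]
25.71 [0.5998 0.0332 0.1915] F [  0.  -10.8   5.5] gap 0.0497 grip 47.6
```

The post is flush to about 0.3 mm. I'll trim the press to about 12 N, hold it and hand in.

Run:
```python
from h import *
th=np.radians(4.29);d=np.array([np.cos(th),np.sin(th)]);n=np.array([-d[1],d[0]])
c=np.load("cmd.npy"); q=down(th+np.pi/2)
F=lambda:-(np.mean([env.wait(.05) or env.sense()["wrist_force"][:2] for _ in range(6)],0)@n-c[3])
f=F();k=0
while f<11.6 and k<.001:
    k+=.0002; env.move_linear([*(c[:2]+k*n),c[2]],q,.01); f=F(); print(k,round(f,2))
L=[]
for _ in range(5): env.wait(.5); L.append(round(F(),2))
print(L); st()
from workcell import close_job
if all(10.5<x<14 for x in L): print(close_job())
```

```text
0.0002 12.87
[np.float64(12.84), np.float64(13.11), np.float64(12.86), np.float64(12.79), np.float64(12.73)]
30.56 [0.5998 0.0332 0.1915] F [ -0.3 -12.7   4.7] gap 0.0496 grip 47.6
the job is handed in; nothing more can be done
None
```

The door is shut and stayed shut on its own, and the post stands flush with the door's face to about 0.3 mm, still pressed against the cupboard's right side at a steady 12.8 N or so, handed in at about 31 s with the other things left alone.

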